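Load the jar shaker, latch its gate and switch it on

ROBOT

A 6-joint arm with a two-finger parallel gripper is mounted at the origin on a cart in front of the work surface, level with it; the furniture and walls round the work are solid. World frame = base frame: x ahead of the robot, y to its left, z up, the work surface at z = 0. Lengths are in m, angles in rad, forces in N, time in s.
With the tool pointing down it reaches from about 0.375 to 0.9 m from the base axis. Payload 3.1 kg.
Tool frame: the origin (TCP) lies at the very end of the fingers, on their centre line; the grasp point (between the pads) lies 19 mm behind it (manip.pinch_z is the distance from the TCP to the grasp point, in m); z points along the fingers, y is the direction in which the jaws open and shut (so a half turn about z gives the same grasp; the last joint's range is limited). The gripper opens to 85 mm and grips with 20 to 120 N. Pads are 22 mm wide; open, the fingers measure 114 mm over their backs; the gripper's body (76 mm by 85 mm) begins 54 mm behind the grasp point. The pads swing forward as they close: fully open they stand 13 mm farther back than shut.
Start: joints at [-1.403, 0.527, 1.433, -0, 1.181, -0.178], TCP at [0.212, -0.588, 0.231] pointing down, gripper open.
Joint ranges: [-3.08, 3.08], [-0.75, 2.2], [0.22, 2.44], [-1.43, 4.57], [0, 2.65], [-2.85, 2.85]. Speed limits (rad/s): [2.79, 2.79, 3.14, 3.14, 3.14, 3.14].

INTERFACE

Orientations are given as a unit quaternion [x, y, z, w].
In Python, from station import manip gives the robot as it stands.
- The arm moves only by the tool drive_tool, never from a script. Its argument "increments" is a list of rows, each a list of 7 numbers: the closure in counts, from 0 (fully open) to 255 (shut), then the shift along the tool's x, y, z in cm, then the turn, a rotation vector about the tool's x, y, z in rad. A call has 1 to 20 rows; each row is the pose to reach, as a shift and turn from the pose commanded when the call began, along the tool's axes at that moment; what a row does not reach only later rows make up. A row lasts 1/10 s, in which the tool goes at most 50 mm and 8.59 degrees, less where a joint would pass 70% of its speed; a pose out of reach is approached as far as the arm can. A call with a gripper value outside its range is refused whole. The fingers move at their own pace and stop on an object; "force" is the grip in N (left out, the last holds). Time passes only in rows, so rows that repeat a pose let the fingers close. It gives the time, the measured TCP pose, the force and the opening at its end, in the units of the state.
- manip.sense(): the state, without advancing time (a new reading comes with each control period).
- manip.snapshot(name): name is "scene" or "top" or "wrist"; returns the picture (384x512x3 uint8, red, green, blue); there is no depth.
- manip.camera_model(name): a dict with "mtx" (3x3 intrinsics, pixels), "cam_to_world" (4x4, takes a point from camera to world coordinates). Camera axes: x right, y down, z forward; pixel columns grow to the right and rows downward; lengths in m; the calibration is good to about 2 mm. A picture is of the moment at which its call begins: read the wrist's pose just before it. camera_model takes no time and is no camera call; for the wrist camera it gives the pose at the moment of the call.
- manip.sign_off(): hands the job in, once; it reports no verdict.
The state is a dict: "t": time; "q": joint angles; "qd": joint speeds; "tau": joint torques, N m; "tcp_pos": TCP position; "tool_rot": TCP orientation; "force": force on the tool from outside, world axes, zero at the start; "ft_torque": the same for the moment, N m; "finger_gap": opening from 0.0 (shut) to 1.0 (fully open).
Only numpy, scipy, OpenCV 4.12 (cv2) and the standard library are available. Lean on these libraries where they do the work, as an engineer would, in place of code of your own. Each camera call takes 0.05 s, during which the arm holds its last target. There are 200 camera calls.

TASK

Get the two-jar shaker going on the red-lidded sample jar: set that jar gently down, upright, in the shaker's empty bay beside the blue-lidded one. Then swing the gate shut, lifting its latch bar over the striker and letting it drop into the catch, and only when the gate is latched flip the red-tipped motor toggle right over to its far side. Leave the black-tipped mains toggle on as it is and the blue jar in its bay, and do not shift or tip the white-lidded jar, the dropper bottle or the beaker.

Things in the scene. Friction and masses are not known exactly. Their poses are not given: they have to be found in the camera images.
- shaker: Fixed light grey two-jar shaker, local x -95 to +70 mm, y -155 to +130. Origin on the worktop; x to its back, y to its left, z up. Left: platform with two jar bays side by side along y, floor 53 mm up, 64 x 64 mm inside, rails 12 to 14 mm high (front 5). Gate in front of the bays. Right, y -155 to -60: dark panel sloping up to the back at 0.30 rad, 56 mm high in front, 102 behind.
- empty_bay (a point): Middle of the floor of the empty (left) bay, where the red jar's underside belongs; 64 mm square inside. Axes as the shaker's. Its neighbour's middle lies 68 mm to -y, so a lid there leaves only about 11 mm between the two lids: finger room is on the -x and +x sides.
- jar_red: Sample jar with red screw lid, 62 mm tall, 0.07 kg; body 52 mm across up to 46 mm, lid 58 mm across from 46 to 62 mm. Origin at the middle of its underside, z up. The lid does not come off.
- jar_blue: Sample jar with blue lid, 54 mm across, 55 mm tall, standing in the shaker's other bay; origin at the middle of its underside.
- jar_white: Sample jar with white lid, 58 mm across, 62 mm tall, on the worktop; bystander. Origin at the middle of its underside.
- dropper_bottle: Small amber dropper bottle, 33 mm across, 88 mm tall, standing close to the red jar; bystander. Origin at the middle of its underside.
- beaker: Glass beaker, 57 mm across, 70 mm tall, standing close to the red jar on the side opposite the dropper bottle; bystander. Origin at the middle of its underside.
- gate (a joint): Angle of the gate about its vertical hinge, rad: 0 shut along the front of the bays, grows as its free (left) end swings out to the front; up to 1.3. Stays where left (friction 0.03 N m). Flat bar 5 mm thick, 150 mm long, 70 to 90 mm above the worktop, with a rubber pad 19 mm thick on its inner face.
- gate_hinge (a point): The gate's hinge axis at mid height of the gate (80 mm above the worktop), in the shaker's frame at x -60, y -42.5 mm. Its y axis points along the gate to the free end, its x axis to the gate's inner side, so it turns with the gate.
- latch (a joint): Latch bar's angle about its pin, rad: 0 dropped level by its weight, grows as the free end is lifted, up to 0.6. Bar 5 mm thick, 10 tall, on the gate's outer face, end 92 mm from the pin, past the gate's end. Dropped, it strikes the striker nose at a gate angle near 0.12; lifted over 0.17 (0.25 is ample) it passes, and drops behind the nose into a slot 13 mm wide when the gate is home.
- latch_pivot (a point): Pin of the latch bar on the gate, 85 mm from the hinge axis along the gate, 8.5 mm outside (-x) the gate's mid plane through the hinge axis, 82.5 mm above the worktop, in the middle of the bar's thickness. Turns with the bar: x to the gate's inner side (the pin's axis), y along the bar to its free end.
- latch_tab (a point): Grip point on the latch bar's upright black tab: 55 mm along the bar from the pin, 34 mm above it, 10 mm below the tab's top (127 mm above the worktop). Tab 9 mm thick along this point's x (pinch it so), 16 mm wide along the bar. Turns with the bar, axes as latch_pivot. The gate's top is at 90 mm: keep fingertips above 93 mm there.
- catch: Fixed steel catch at the platform's left front corner, 8 mm thick at y +118 mm in the shaker's frame: striker nose x -85 to -76 mm, top 87 mm above the worktop; slot to x -63, floor at 77 (the dropped bar's underside is at 77.5); back wall to x -53, top at 99. Its origin is the shaker's origin.
- motor_toggle (a joint): Red-tipped bat toggle, rad: 0 = off, leaning to the shaker's front (-x); 0.66 = on, leaning to the back. A spring holds it at either side and throws it over its centre (0.33): pushed near the tip it takes 5 to 10 N, springs back if let go before the centre and snaps over by itself past it.
- motor_toggle_tip (a point): Rounded top of the red-tipped bat, 31 mm from its pivot; the bat is 9 mm thick near the tip and turns with this point.
- motor_toggle_pivot (a point): Pivot of the red-tipped bat, 5 mm above the sloping panel, axis along the shaker's y. The lever swings in the shaker's x-z plane, 0.33 rad either side of the panel's normal, which leans 0.30 rad from vertical to the shaker's front. Axes as the shaker's.
- mains_toggle (a joint): Black-tipped bat toggle of the same make, 44 mm to the right (-y) of the red one: 0 = on, leaning to the back, as it must stay; -0.66 = off.
- mains_toggle_tip (a point): Rounded top of the black-tipped bat.
Things that resemble listed ones, but are neither listed nor needed, are in the scene too. What is meant by the jar_red is not orange, and is the larger of those in its own colour.

How it is judged:
On the way, in this order (a step that is already met when the one before it is completed fails the run):
1. the red jar stands released in the empty bay, with the gate still open (horizontal distance between jar_red and empty_bay below 0.01 m and z of jar_red in the frame of empty_bay below 0.003 m and angle between jar_red's own z axis and vertical below 0.08 rad and contact force between the fingers and jar_red below 0.1 N and value of joint gate above 0.15 rad), for 0.2 s.
2. the latch bar is lifted clear of the striker while the gate comes home (value of joint latch above 0.12 rad and value of joint gate below 0.1 rad), for 0.05 s.
3. the gate is shut and the latch bar has dropped into the catch, let go (value of joint each of gate, latch below 0.05 rad and contact force between the fingers and latch below 0.1 N), for 0.2 s.
4. the red motor toggle is thrown over to its far side (value of joint motor_toggle above 0.6 rad), for 0.2 s.
At the end, for the whole second after the job is handed in: Red toggle fully over (above 0.6 rad), black one still on (within 0.06 rad); gate shut and latch bar dropped (each below 0.05 rad); red jar upright (within 0.08 rad), at rest on its bay's floor within 10 mm of the middle; blue jar upright on the floor of the other bay (value of joint motor_toggle above 0.6 rad and value of joint mains_toggle above -0.06 rad and value of joint each of gate, latch below 0.05 rad and horizontal distance between jar_red and empty_bay below 0.01 m and z of jar_red in the frame of empty_bay below 0.003 m and angle between each of jar_red, jar_blue's own z axis and vertical below 0.08 rad and linear speed of jar_red below 0.01 m/s and z of jar_blue in the frame of shaker below 0.056 m); the robot touches nothing.
It fails at once if the motor toggle is thrown while the gate is not latched (value of joint motor_toggle above 0.4 rad and (value of joint gate above 0.06 rad or value of joint latch above 0.08 rad)).
It fails at once if the black mains toggle is switched or knocked half over (value of joint mains_toggle below -0.25 rad).
It fails at once if the red jar is dropped (linear speed of jar_red above 0.6 m/s and contact force between the fingers and jar_red below 0.05 N).
It fails at once if the blue jar is lifted out of its bay or tipped over (z of jar_blue in the frame of shaker above 0.068 m or angle between jar_blue's own z axis and vertical above 0.3 rad).
It fails at once if the white jar, the dropper bottle or the beaker is shifted by 20 mm or tipped (distance of any of jar_white, dropper_bottle, beaker from where it was at the start of the episode above 0.02 m or angle between any of jar_white, dropper_bottle, beaker's own z axis and vertical above 0.25 rad).
It also fails if it takes over 58 s, if anything falls off the work surface, if the arm or the gripper's body presses on something with over 40 N, if the wrist force passes 120 N, or if a joint passes its speed limit or range.

## Working session

There is one attempt and no reset: what is moved stays moved. The work goes in short steps, Python scripts to look and compute and a tool call to move; the robot and the scene stay as the last step left them, time stands still between calls to the robot, and variables do not carry over. Pictures are saved under pics/ and viewed, about 8 in all and at most 12, crops included, and the job is handed in when it is done.

Besides the shell and the picture viewer there is one more tool, called after "Request:" as name([rows], argument=value, ...), one row to a line, values as JSON. drive_tool: Moves the arm, as the interface text tells. Its arguments: {"type":"object","properties":{"increments":{"type":"array","items":{"type":"array","items":{"type":"number"}}},"force":{"type":"number"}},"required":["increments"]}

```bash
mkdir -p pics; ls
python3 - <<'E'
from station import manip
import cv2,numpy as np
for n in ("scene","top"):
    im=manip.snapshot(n); cv2.imwrite(f"pics/{n}0.png",cv2.resize(im[...,::-1],(800,600),interpolation=cv2.INTER_CUBIC)); cv2.imwrite(f"pics/{n}_raw.png",im[...,::-1])
    c=manip.camera_model(n); print(n,np.round(c["mtx"],2).tolist(),np.round(c["cam_to_world"],4).tolist())
s=manip.sense(); print(s["tcp_pos"],s["tool_rot"],s["t"],s["finger_gap"],manip.pinch_z)
E
```

```text
pics
scene [[449.25, 0.0, 256.35], [0.0, 449.25, 193.24], [0.0, 0.0, 1.0]] [[0.896, 0.3255, -0.3019, 0.9313], [0.4437, -0.6311, 0.6363, -0.927], [0.0166, -0.7041, -0.7099, 1.0804], [0.0, 0.0, 0.0, 1.0]]
top [[391.82, 0.0, 251.03], [0.0, 391.82, 195.31], [0.0, 0.0, 1.0]] [[-0.0207, -0.9858, 0.1665, 0.265], [-0.9998, 0.0207, -0.0018, -0.0099], [-0.0017, -0.1665, -0.986, 1.5856], [0.0, 0.0, 0.0, 1.0]]
[ 0.21176978 -0.58736381  0.23042854] [ 9.85083194e-01  1.72076125e-01 -9.95117634e-06 -9.53137634e-04] 0.1 1.0014398448486945 0.0187
```

View pics/scene0.png

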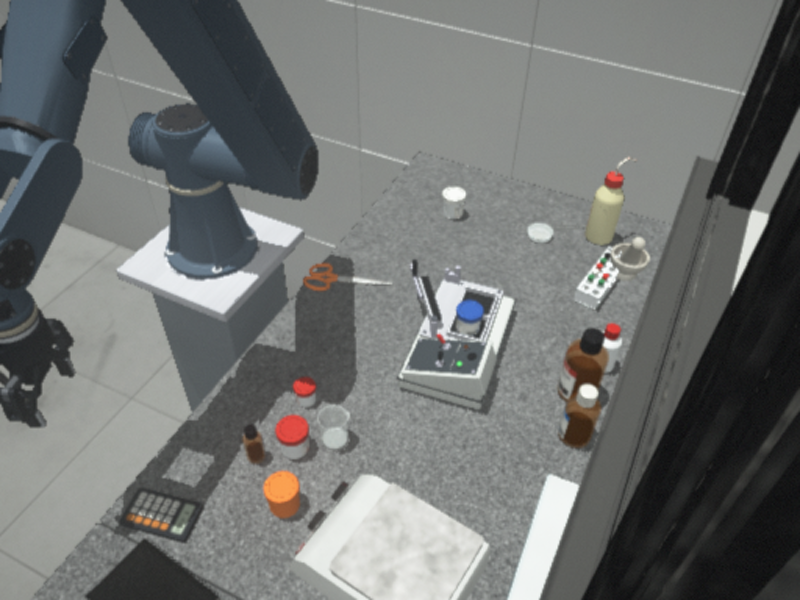

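View pics/top0.png

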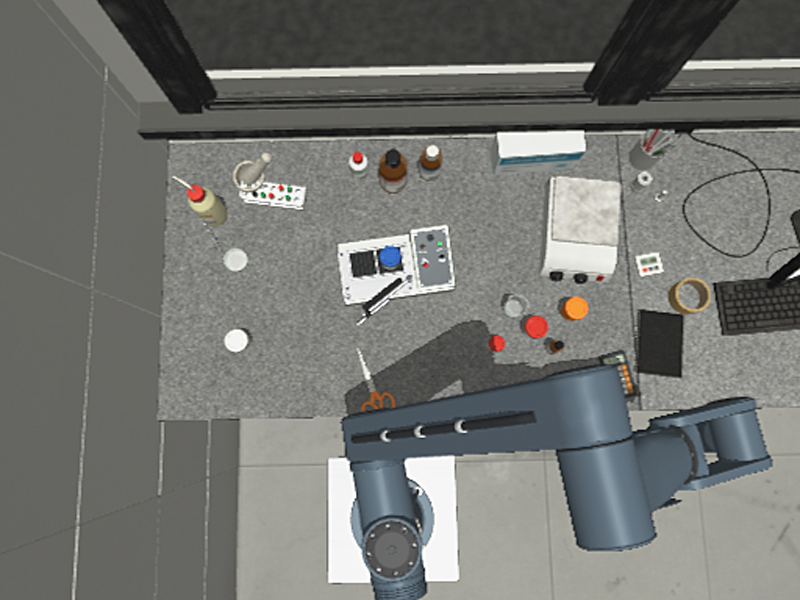

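```bash
cat > h.py <<'E'
import numpy as np,cv2
from station import manip
def proj(name,P,c=None):
    c=c or manip.camera_model(name); T=np.linalg.inv(np.array(c["cam_to_world"])); K=np.array(c["mtx"])
    p=K@(T[:3,:3]@np.atleast_2d(P).T+T[:3,3:]); return (p[:2]/p[2]).T
def unproj(name,uv,z,c=None):
    c=c or manip.camera_model(name); T=np.array(c["cam_to_world"]); K=np.array(c["mtx"])
    d=T[:3,:3]@np.linalg.solve(K,[uv[0],uv[1],1]); return T[:3,3]+d*(z-T[2,3])/d[2]
E
python3 - <<'E'
import cv2,numpy as np
t=cv2.imread("pics/top_raw.png");s=cv2.imread("pics/scene_raw.png")
def cr(i,x,y,w,h): return cv2.resize(i[y:y+h,x:x+w],(400,300),interpolation=cv2.INTER_CUBIC)
g=np.vstack([np.hstack([cr(t,300,175,80,60),cr(t,215,140,80,60)]),np.hstack([cr(s,145,235,100,75),cr(s,245,155,100,75+30-30)])])
g=cv2.copyMakeBorder(g,0,0,0,0,0);cv2.imwrite("pics/crop1.png",g)
E
```

```text
(no output)
```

View pics/crop1.png

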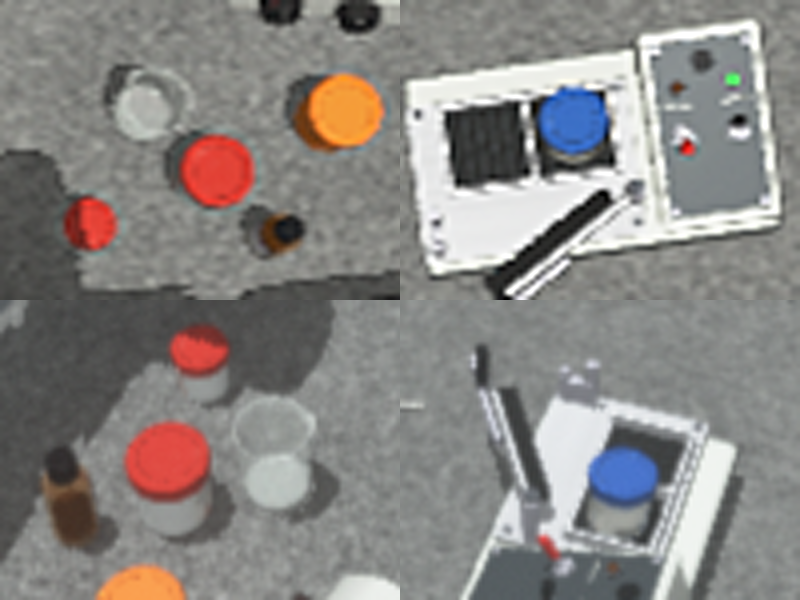

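Run:
```python
from h import *
f=lambda n,uv,z:print(n,uv,np.round(unproj(n,uv,z),4))
t=lambda x,y,z:f("top",(300+x/5,175+y/5),z)
u=lambda x,y,z:f("top",(215+x/5,140+y/5),z)
t(218,171,.062);f("scene",(187,274.75),.062)
print('drop');t(289,229,.088);f("scene",(145+61/4,235+160/4),.088)
print('beaker base');t(143,112,.0);f("scene",(145+278/4,235+188/4),.004)
print('orange');t(345,110,.06)
print('bay');u(87,145,.053);print('blue');u(173,119,.108);f("scene",(245+223/4,155+170/4),.108)
print('hinge');u(234,187,.09)
print('redtip');u(286,147,.115);print('blacktip');u(339,120,.12)
print('corners FL, BL, FR,BR'); u(30,272,.05);u(8,82,.05);u(378,222,.056);u(362,22,.102)
```

```text
top (343.6, 209.2) [ 0.4595 -0.3741  0.062 ]
scene (187, 274.75) [ 0.4692 -0.3775  0.062 ]
drop
top (357.8, 220.8) [ 0.4103 -0.4196  0.088 ]
scene (160.25, 275.0) [ 0.4191 -0.424   0.088 ]
beaker base
top (328.6, 197.4) [ 0.5174 -0.3304  0.    ]
scene (214.5, 282.0) [ 0.5249 -0.3318  0.004 ]
orange
top (369.0, 197.0) [ 0.5061 -0.4776  0.06  ]
bay
top (232.4, 169.0) [0.6324 0.0599 0.053 ]
blue
top (249.6, 163.8) [ 0.6385 -0.0096  0.108 ]
scene (300.75, 197.5) [ 0.6453 -0.01    0.108 ]
hinge
top (261.8, 177.4) [ 0.5875 -0.056   0.09  ]
redtip
top (272.2, 169.4) [ 0.6128 -0.0961  0.115 ]
blacktip
top (282.8, 164.0) [ 0.632  -0.1372  0.12  ]
corners FL, BL, FR,BR
top (221.0, 194.4) [0.5305 0.1067 0.05  ]
top (216.6, 156.4) [0.6867 0.1232 0.05  ]
top (290.6, 184.4) [ 0.564  -0.1709  0.056 ]
top (287.4, 144.4) [ 0.7152 -0.1595  0.102 ]
```

Request:
drive_tool([
  [0,4,-1.5,0,0,0,0],
  [0,9,-3.3,0,0,0,-0.1],
  [0,13.5,-5,0,0,0,-0.2],
  [0,18,-6.6,0,0,0,-0.3],
  [0,22.5,-8.2,0,0,0,-0.36],
  [0,27,-9.9,0,0,0,-0.36],
  [0,30.9,-11.3,0,0,0,-0.36],
  [0,30.9,-11.3,0,0,0,-0.36],
  [0,30.9,-11.3,0,0,0,-0.36],
], force=30)

```text
t: 1.0
tcp_pos: [0.4647, -0.3759, 0.2308]
tool_rot: [0.938, 0.347, -0.0, -0.0]
force: [-0.6, -0.6, -0.6]
finger_gap: 1.0
```

```bash
cat >> h.py <<'E'
from scipy.spatial.transform import Rotation as Rn
def go(p,yaw_y=None):
    """tool-axis shift (cm) and turn to put TCP at p with jaw axis at yaw_y (rad, mod pi), tool down"""
    s=manip.sense(); R=Rn.from_quat(s["tool_rot"]).as_matrix()
    d=R.T@(np.array(p)-s["tcp_pos"])*100
    rv=np.zeros(3)
    if yaw_y is not None:
        y=np.array([np.cos(yaw_y),np.sin(yaw_y),0]); 
        if y@R[:,1]<0: y=-y
        z=np.array([0,0,-1.]); Rt=np.c_[np.cross(y,z),y,z]
        rv=Rn.from_matrix(R.T@Rt).as_rotvec()
    print("go",np.round(d,2),np.round(rv,3))
def st():
    s=manip.sense(); print("t",s["t"],"tcp",np.round(s["tcp_pos"],4),"q",np.round(s["q"],2),"F",np.round(s["force"],1),"gap",round(s["finger_gap"],3))
def shot(name,fn,crop=None,size=(800,600)):
    c=manip.camera_model(name); im=manip.snapshot(name)[...,::-1]; cv2.imwrite(fn.replace(".png","_raw.png"),im)
    import pickle; pickle.dump(c,open(fn+".pkl","wb"))
    if crop: x,y,w,h=crop; im=im[y:y+h,x:x+w]
    cv2.imwrite(fn,cv2.resize(im,size,interpolation=cv2.INTER_CUBIC)); return c
E
python3 - <<'E'
from h import *
st(); c=shot("wrist","pics/w1.png"); print(np.round(c["mtx"],1).tolist(),np.round(c["cam_to_world"],4).tolist())
print(proj("wrist",[.464,-.376,.062])/.64)
E
```

```text
t 1.0 tcp [ 0.4647 -0.3759  0.2308] q [-0.87  0.49  1.5  -0.    1.15 -0.  ] F [-0.6 -0.6 -0.6] gap 1.0
[[287.5, 0.0, 256.8], [0.0, 287.5, 189.9], [0.0, 0.0, 1.0]] [[0.6512, -0.7315, -0.2022, 0.5165], [-0.7589, -0.6283, -0.1712, -0.3316], [-0.0018, 0.265, -0.9643, 0.3735], [0.0, 0.0, 0.0, 1.0]]
[[401.0541249 272.2776846]]
```

View pics/w1.png

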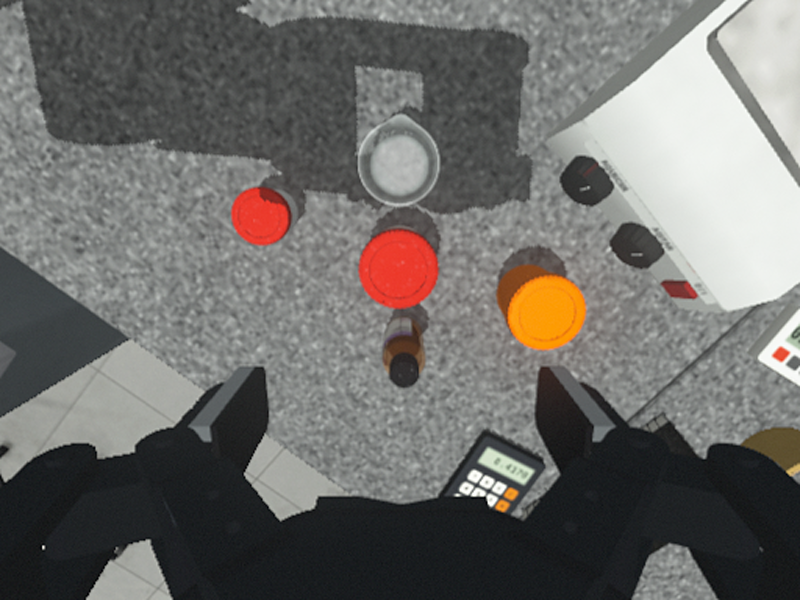

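Run:
```python
from h import *
p=unproj("wrist",(399*.64,268*.64),.062);print(p)
b=unproj("wrist",(404*.64,370*.64),.088);k=unproj("wrist",(402*.64,175*.64),.0);print('bottle',b,'beaker',k)
go([p[0],p[1],.033])
```

```text
[ 0.46540468 -0.3728901   0.062     ]
bottle [ 0.41726653 -0.41868076  0.088     ] beaker [ 0.51481707 -0.33340353  0.        ]
go [ 0.37 -0.19 19.79] [0. 0. 0.]
```

Request:
drive_tool([
  [0,0.3,-0.2,4,0,0,0],
  [0,0.3,-0.2,8.5,0,0,0],
  [0,0.3,-0.2,12.5,0,0,0],
  [0,0.3,-0.2,16,0,0,0],
  [0,0.3,-0.2,18.5,0,0,0],
  [0,0.3,-0.2,19.8,0,0,0],
  [0,0.3,-0.2,19.8,0,0,0],
  [0,0.3,-0.2,19.8,0,0,0],
  [40,0.3,-0.2,19.8,0,0,0],
  [70,0.3,-0.2,19.8,0,0,0],
  [110,0.3,-0.2,19.8,0,0,0],
  [110,0.3,-0.2,19.8,0,0,0],
  [110,0.3,-0.2,19.8,0,0,0],
  [110,0.3,-0.2,19.8,0,0,0],
], force=30)

```text
t: 2.45
tcp_pos: [0.4659, -0.374, 0.0349]
tool_rot: [0.938, 0.346, 0.0, 0.001]
force: [-1.4, 2.4, 7.0]
finger_gap: 0.649
```

Request:
drive_tool([
  [110,0,0,-1,0,0,0],
  [110,0,0,-3,0,0,0],
  [110,0,0,-6,0,0,0],
  [110,0,0,-10,0,0,0],
  [110,2,-0.6,-14,0,0,-0.1],
  [110,5,-1.5,-18,0,0,-0.2],
  [110,9,-2.8,-21,0,0,-0.32],
  [110,13,-4,-21.5,0,0,-0.44],
  [110,17,-5.3,-21.5,0,0,-0.56],
  [110,21,-6.5,-21.5,0,0,-0.68],
  [110,25,-7.7,-21.5,0,0,-0.8],
  [110,27.6,-8.5,-21.5,0,0,-0.9],
  [110,27.6,-8.5,-21.5,0,0,-0.97],
  [110,27.6,-8.5,-21.5,0,0,-0.97],
  [110,27.6,-8.5,-21.5,0,0,-0.97],
])

```text
t: 3.95
tcp_pos: [0.6198, -0.1297, 0.2485]
tool_rot: [0.67, 0.743, -0.0, -0.0]
force: [-0.5, -0.2, -0.6]
finger_gap: 0.647
```

Run:
```python
from h import *
st(); shot("wrist","pics/w2.png"); shot("scene","pics/s2.png")
```

```text
t 3.95 tcp [ 0.6198 -0.1297  0.2485] q [-0.38  0.52  1.39 -0.    1.23 -0.49] F [-0.5 -0.2 -0.6] gap 0.647
```

View pics/w2.png

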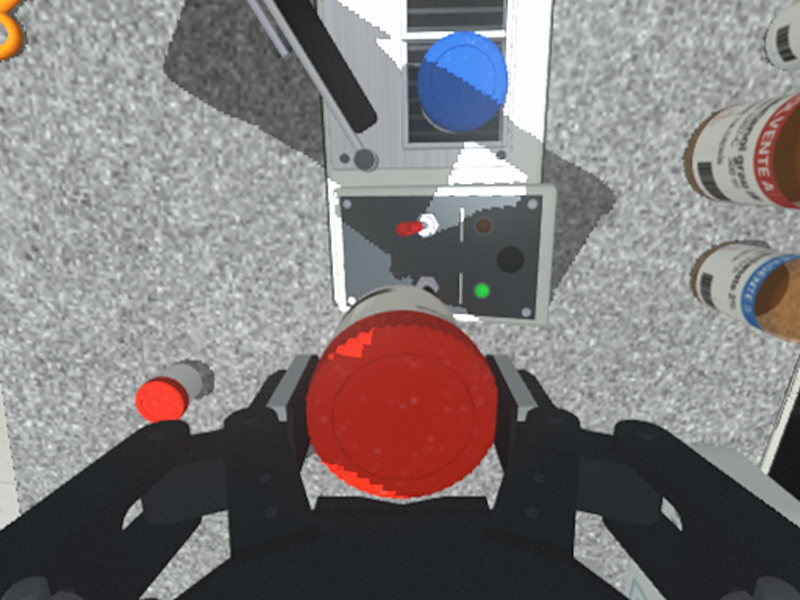

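Request:
drive_tool([
  [110,3,0,0,0,0,0],
  [110,7,0,0,0,0,0],
  [110,9,0,0,0,0,0],
  [110,9,0,0,0,0,0],
  [110,9,0,0,0,0,0],
])

```text
t: 4.55
tcp_pos: [0.6108, -0.0409, 0.2486]
tool_rot: [0.669, 0.743, -0.0, 0.0]
force: [-0.2, 0.8, -0.6]
finger_gap: 0.644
```

Run:
```python
from h import *
st(); shot("wrist","pics/w3.png")
```

```text
t 4.55 tcp [ 0.6108 -0.0409  0.2486] q [-0.25  0.49  1.45 -0.    1.2  -0.35] F [-0.2  0.8 -0.6] gap 0.644
```

View pics/w3.png

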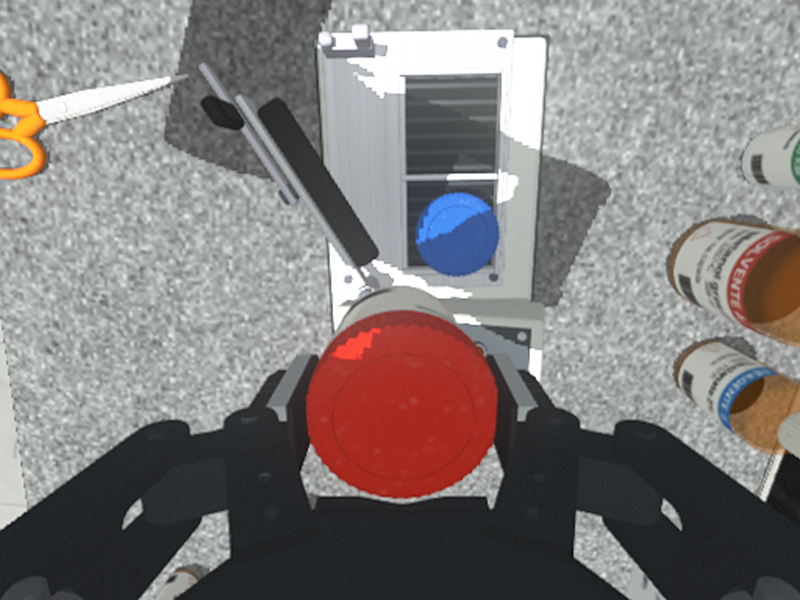

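```bash
cat > fit.py <<'E'
from h import *
import pickle
from scipy.optimize import least_squares
c2=pickle.load(open("pics/w2.png.pkl","rb"));c3=pickle.load(open("pics/w3.png.pkl","rb"))
obs=[(c3,(326,40),(-.0805,.118,.087)),(c3,(361,32),(-.058,.118,.099)),(c2,(364,159),(-.060,-.0425,.092))]
def w(p,L): c,s=np.cos(p[2]),np.sin(p[2]); return np.array([p[0]+c*L[0]-s*L[1],p[1]+s*L[0]+c*L[1],L[2]])
def loc(p,P): c,s=np.cos(p[2]),np.sin(p[2]); d=np.array(P)[:2]-p[:2]; return np.array([c*d[0]+s*d[1],-s*d[0]+c*d[1],P[2]])
res=lambda p:np.concatenate([proj("wrist",w(p,L),c)[0]-np.array(uv)*.64 for c,uv,L in obs])
r=least_squares(res,[.643,-.007,.1]);p=r.x
if __name__=="__main__":
    print("pose",np.round(p,4),"res px",np.round(r.fun,1))
    for n,c,uv,z in [("blue2",c2,(463,80),.108),("blue3",c3,(458,234),.108),("bayFL",c3,(404,75),.053),("bayBL",c3,(497,75),.053),("bayF div",c3,(405,174),.067),("bayB div",c3,(498,174),.067),("platFL",c3,(318,36),.053),("tabtop",c3,(215,108),.127),("gate end",c3,(240,98),.09),("gate root",c3,(360,270),.09),("latch end",c3,(203,66),.0875),("redtip2",c2,(402,230),.12),("nut",c2,(428,225),.082),("panelFL",c2,(330,188),.056),("panelBL",c2,(556,186),.102)]:
        P=unproj("wrist",np.array(uv)*.64,z,c); print(n,np.round(P,4),"local",np.round(loc(p,P),4))
E
python3 fit.py
```

```text
pose [ 0.644  -0.0078  0.1134] res px [-0.2 -1.1  0.1  0.   0.2  1.2]
blue2 [ 0.6435 -0.0066  0.108 ] local [-0.0004  0.0012  0.108 ]
blue3 [ 0.6439 -0.0062  0.108 ] local [1.00e-04 1.60e-03 1.08e-01]
bayFL [0.5996 0.0917 0.053 ] local [-0.0329  0.1039  0.053 ]
bayBL [0.6632 0.0984 0.053 ] local [0.031  0.1034 0.053 ]
bayF div [0.6072 0.0265 0.067 ] local [-0.0327  0.0383  0.067 ]
bayB div [0.6716 0.0333 0.067 ] local [0.032  0.0377 0.067 ]
platFL [0.5395 0.1095 0.053 ] local [-0.0906  0.1283  0.053 ]
tabtop [0.4997 0.0502 0.127 ] local [-0.1369  0.074   0.127 ]
gate end [0.5004 0.061  0.09  ] local [-0.1349  0.0846  0.09  ]
gate root [ 0.5832 -0.0397  0.09  ] local [-0.0641 -0.0248  0.09  ]
latch end [0.4768 0.0771 0.0875] local [-0.1566  0.1033  0.0875]
redtip2 [ 0.6173 -0.0946  0.12  ] local [-0.0363 -0.0833  0.12  ]
nut [ 0.6352 -0.0939  0.082 ] local [-0.0185 -0.0846  0.082 ]
panelFL [ 0.5631 -0.0775  0.056 ] local [-0.0883 -0.0602  0.056 ]
panelBL [ 0.7105 -0.0595  0.102 ] local [ 0.0602 -0.0589  0.102 ]
```

Run:
```python
from fit import *
L=unproj("wrist",np.array((402,403))*.64,.2756,c3);s=manip.sense();print("lid vs tcp",L-s["tcp_pos"])
T=w(p,(0,.0697,.20));off=(L-s["tcp_pos"]);off[2]=0
print(T);go(T,p[2]);go(T-off,p[2])
```

```text
lid vs tcp [0.00029695 0.0053107  0.02707642]
[0.63613452 0.06147603 0.2       ]
go [9.98 3.57 4.85] [ 0.001  0.001 -0.01 ]
go [9.45 3.48 4.85] [ 0.001  0.001 -0.01 ]
```

Request:
drive_tool([
  [110,3,1,0,0,0,0],
  [110,7,2.4,0,0,0,0],
  [110,9.8,3.5,2,0,0,-0.01],
  [110,9.8,3.5,5,0,0,-0.01],
  [110,9.8,3.5,8.5,0,0,-0.01],
  [110,9.8,3.5,11.5,0,0,-0.01],
  [110,9.8,3.5,13.5,0,0,-0.01],
  [110,9.8,3.5,14.3,0,0,-0.01],
  [110,9.8,3.5,14.9,0,0,-0.01],
  [110,9.8,3.5,15.4,0,0,-0.01],
  [110,9.8,3.5,15.7,0,0,-0.01],
  [110,9.8,3.5,15.9,0,0,-0.01],
  [110,9.8,3.5,16,0,0,-0.01],
  [110,9.8,3.5,16,0,0,-0.01],
])

```text
t: 6.0
tcp_pos: [0.6355, 0.061, 0.0887]
tool_rot: [0.665, 0.747, 0.0, 0.0]
force: [-1.1, 0.0, -0.3]
finger_gap: 0.649
```

Run:
```python
from h import *
st(); shot("wrist","pics/w4.png");go([0,0,.088])
```

```text
t 6.0 tcp [0.6355 0.061  0.0887] q [-0.08  0.72  1.51 -0.    0.91 -0.19] F [-1.1  0.  -0.3] gap 0.649
go [ 1.240e+00 -6.383e+01  3.000e-02] [0. 0. 0.]
```

View pics/w4.png

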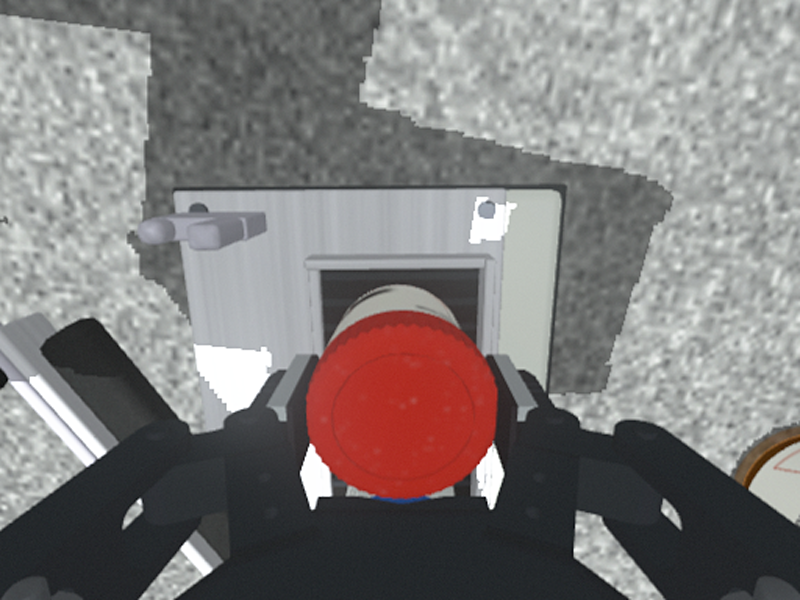

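Request:
drive_tool([
  [110,0,0,0.1,0,0,0],
  [110,0,0,0.1,0,0,0],
  [60,0,0,0.1,0,0,0],
  [30,0,0,0.1,0,0,0],
  [10,0,0,0.1,0,0,0],
  [10,0,0,0.1,0,0,0],
  [0,0,0,-1,0,0,0],
  [0,0,0,-4,0,0,0],
  [0,0,0,-8,0,0,0],
  [0,0,0,-12,0,0,0],
  [0,0,0,-12,0,0,0],
])

```text
t: 7.15
tcp_pos: [0.6397, 0.0607, 0.2159]
tool_rot: [0.665, 0.747, 0.004, 0.006]
force: [0.3, 0.7, 0.8]
finger_gap: 1.0
```

Run:
```python
from fit import *
st(); shot("wrist","pics/w5.png")
# gate angle from w3 gate line estimates: print tab predictions
for th in (.54,.574,.61):
    c,s=np.cos(th),np.sin(th)
    hx=np.array([c,s]);hy=np.array([-s,c])  # gate x,y axes in shaker frame
    tab=np.array([-.06,-.0425])+hx*-.0085+hy*.140
    W=w(p,(*tab,.1165)); top=w(p,(*tab,.127)); end=np.array([-.06,-.0425])+hx*-.0085+hy*.177
    print(th,"tab",np.round(W,4),"px3",np.round(proj("wrist",top,c3)/.64,0),"latchend",np.round(proj("wrist",w(p,(*end,.0875)),c3)/.64), "gate end",np.round(proj("wrist",w(p,(*(np.array([-.06,-.0425])+hy*.15),.09)),c3)/.64))
```

```text
t 7.15 tcp [0.6397 0.0607 0.2159] q [-0.08  0.56  1.41  0.    1.15 -0.19] F [0.3 0.7 0.8] gap 1.0
0.54 tab [0.4974 0.0492 0.1165] px3 [[211. 110.]] latchend [[200.  63.]] gate end [[236.  95.]]
0.574 tab [0.4938 0.046  0.1165] px3 [[204. 115.]] latchend [[192.  69.]] gate end [[230. 100.]]
0.61 tab [0.4902 0.0425 0.1165] px3 [[198. 121.]] latchend [[185.  76.]] gate end [[223. 105.]]
```

View pics/w5.png

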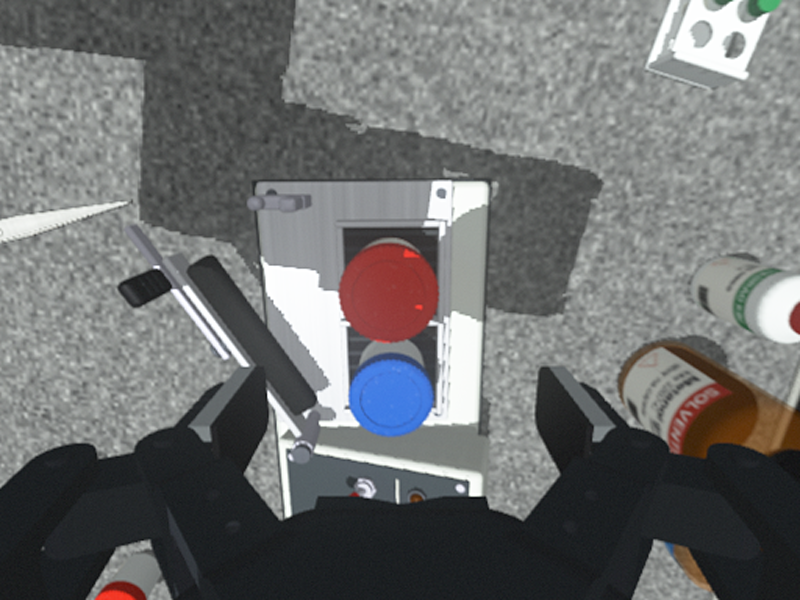

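```bash
python3 - <<'E'
from fit import *
import pickle
c5=pickle.load(open("pics/w5.png.pkl","rb"))
print("red",loc(p,unproj("wrist",np.array((389,293))*.64,.115,c5)))
print("blue",loc(p,unproj("wrist",np.array((391,396))*.64,.108,c5)))
for th in (.50,.52,.54):
    c,s=np.cos(th),np.sin(th)
    hx=np.array([c,s]);hy=np.array([-s,c]);h=np.array([-.06,-.0425])
    tab=h+hx*-.0085+hy*.140
    W=w(p,(*tab,.1165)); f=lambda l,z:np.round(proj("wrist",w(p,(*l,z)),c5)[0]/.64)
    print(th,"tab",np.round(W,4),f(tab,.127),f(tab,.09),"latchend",f(h-hx*.0085+hy*.177,.0875),"gateend",f(h+hy*.15,.09)); go([*W[:2],.0975],p[2]+th)
E
python3 - <<'E'
import cv2
i=cv2.imread("pics/w5_raw.png")[130:235,60:200]
cv2.imwrite("pics/w5c.png",cv2.resize(i,(800,600),interpolation=cv2.INTER_CUBIC))
E
```

```text
red [-0.00120403  0.07151387  0.115     ]
blue [-0.00038524  0.0039914   0.108     ]
0.5 tab [0.5017 0.0528 0.1165] [136. 291.] [170. 275.] latchend [134. 221.] gateend [171. 254.]
go [  0.79 -13.7   11.41] [ 0.008  0.004 -0.498]
0.52 tab [0.4995 0.051  0.1165] [132. 293.] [166. 278.] latchend [130. 224.] gateend [167. 257.]
go [  0.64 -13.94  11.41] [ 0.008  0.004 -0.518]
0.54 tab [0.4974 0.0492 0.1165] [128. 296.] [163. 280.] latchend [125. 227.] gateend [163. 259.]
go [  0.48 -14.17  11.41] [ 0.008  0.004 -0.538]
```

View pics/w5c.png

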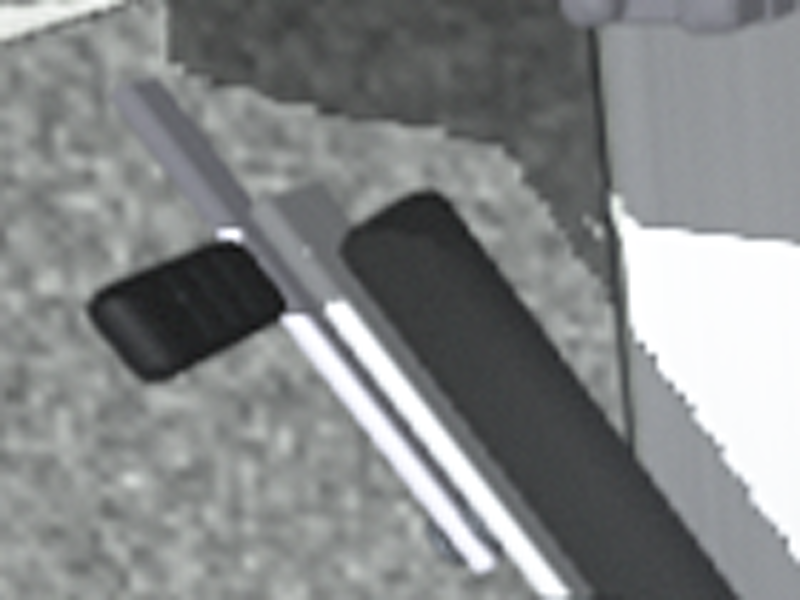

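Request:
drive_tool([
  [100,0.1,-3,0,0,0,-0.1],
  [165,0.2,-7,0,0,0,-0.22],
  [165,0.4,-11,2,0,0,-0.35],
  [165,0.6,-14.1,5,0,0,-0.48],
  [165,0.6,-14.1,6.5,0.008,0.004,-0.53],
  [165,0.6,-14.1,6.5,0.008,0.004,-0.53],
  [165,0.6,-14.1,6.5,0.008,0.004,-0.53],
  [165,0.6,-14.1,6.5,0.008,0.004,-0.53],
], force=25)

```text
t: 8.0
tcp_pos: [0.4961, 0.0505, 0.1439]
tool_rot: [0.447, 0.895, -0.001, -0.003]
force: [-0.1, 0.3, 0.4]
finger_gap: 0.356
```

Run:
```python
from fit import *
st(); shot("wrist","pics/w6.png",crop=(150,170,224,168))
th=.53;c,s=np.cos(th),np.sin(th)
tab=np.array([-.06,-.0425])+np.array([c,s])*-.0085+np.array([-s,c])*.140
W=w(p,(*tab,.0985));go(W,p[2]+th)
```

```text
t 8.0 tcp [0.4961 0.0505 0.1439] q [-0.12  0.5   1.83 -0.    0.83 -0.77] F [-0.1  0.3  0.4] gap 0.356
go [-0.2   0.19  4.55] [-0.005 -0.004  0.001]
```

View pics/w6.png

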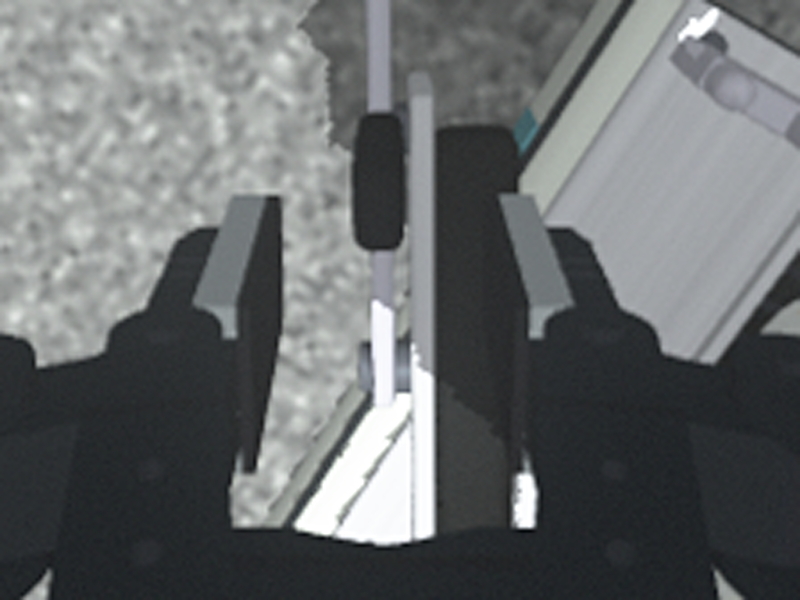

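Run:
```python
from fit import *
import pickle
c6=pickle.load(open("pics/w6.png.pkl","rb"));s=manip.sense();R=Rn.from_quat(s["tool_rot"]).as_matrix()
th=.53;c,s_=np.cos(th),np.sin(th)
tab=np.array([-.06,-.0425])+np.array([c,s_])*-.0085+np.array([-s_,c])*.140
f=lambda P:(proj("wrist",P,c6)[0]-[150,170])/.28
print("pred top",f(w(p,(*tab,.127))),"tcp axis pt at z.127",f(s["tcp_pos"]+R[:,2]*(s["tcp_pos"][2]-.127)))
U=unproj("wrist",np.array((379,180))*.28+[150,170],.127,c6); print("meas top",U, "tool frame", R.T@(U-s["tcp_pos"]))
```

```text
pred top [384.95976461 216.93842835] tcp axis pt at z.127 [374.71490988 206.67607528]
meas top [0.493664   0.05478753 0.127     ] tool frame [0.00475647 0.00071735 0.01707519]
```

Request:
drive_tool([
  [165,0,0.1,1.5,-0.005,-0.004,0],
  [165,0,0.1,3.2,-0.005,-0.004,0],
  [165,0,0.1,4.5,-0.005,-0.004,0],
  [165,0,0.1,4.5,-0.005,-0.004,0],
  [165,0,0.1,4.5,-0.005,-0.004,0],
  [255,0,0.1,4.5,-0.005,-0.004,0],
  [255,0,0.1,4.5,-0.005,-0.004,0],
  [255,0,0.1,4.5,-0.005,-0.004,0],
  [255,0,0.1,4.5,-0.005,-0.004,0],
  [255,0,0.1,4.5,-0.005,-0.004,0],
], force=25)

```text
t: 9.05
tcp_pos: [0.4958, 0.0513, 0.0991]
tool_rot: [0.446, 0.895, 0.0, -0.0]
force: [-0.3, 1.0, 6.0]
finger_gap: 0.099
```

```bash
cat > path.py <<'E'
from fit import *
# tool pose as rigid with latch bar; start gate th0, latch a0
def barpose(th,a):
    Rg=Rn.from_euler('z',p[2]+th).as_matrix()
    h=w(p,(-.06,-.0425,0)); piv=h+Rg@np.array([-.0085,.085,.0825])
    return Rg@Rn.from_euler('x',a).as_matrix(),piv
def rows(seq,th0,a0):
    s=manip.sense(); R=Rn.from_quat(s["tool_rot"]).as_matrix(); x=s["tcp_pos"]
    B0,p0=barpose(th0,a0)
    for th,a in seq:
        B,pp=barpose(th,a); M=B@B0.T
        x1=pp+M@(x-p0); d=R.T@(x1-x)*100; rv=Rn.from_matrix(R.T@M@R).as_rotvec()
        print(f"th {th:.2f} a {a:.2f}",np.round(d,2).tolist(),np.round(rv,3).tolist())
E
python3 - <<'E'
from path import *
st(); s=manip.sense(); R=Rn.from_quat(s["tool_rot"]).as_matrix()
yaw=np.arctan2(R[1,1],R[0,1])%np.pi; print("th from yaw",yaw-p[2])
h=w(p,(-.06,-.0425,0)); L=loc(p,s["tcp_pos"])-np.array([-.06,-.0425,0]); print("tab polar r",np.hypot(*L[:2]),"th from pos",np.arctan2(-L[0],L[1])-np.arctan2(.0085,.14))
rows([(.53,.1),(.53,.2),(.53,.28),(.45,.28),(.37,.28),(.29,.28),(.21,.28),(.14,.28),(.07,.28),(.02,.28),(0,.28),(-.01,.28)],.53,0)
E
```

```text
t 9.05 tcp [0.4958 0.0513 0.0991] q [-0.12  0.57  1.86  0.    0.71 -0.77] F [-0.3  1.   6. ] gap 0.099
th from yaw 0.5317072795998948
tab polar r 0.14290152498081263 th from pos 0.5386687942855845
th 0.53 a 0.10 [-0.19, -0.0, -0.57] [-0.0, 0.1, 0.0]
th 0.53 a 0.20 [-0.44, -0.0, -1.11] [-0.0, 0.2, 0.0]
th 0.53 a 0.28 [-0.68, -0.0, -1.53] [-0.0, 0.28, 0.0]
th 0.45 a 0.28 [-0.65, 1.09, -1.53] [-0.012, 0.28, 0.079]
th 0.37 a 0.28 [-0.7, 2.17, -1.53] [-0.023, 0.279, 0.159]
th 0.29 a 0.28 [-0.84, 3.25, -1.53] [-0.034, 0.279, 0.238]
th 0.21 a 0.28 [-1.07, 4.32, -1.53] [-0.045, 0.277, 0.318]
th 0.14 a 0.28 [-1.33, 5.23, -1.53] [-0.055, 0.276, 0.387]
th 0.07 a 0.28 [-1.66, 6.13, -1.53] [-0.065, 0.275, 0.457]
th 0.02 a 0.28 [-1.94, 6.75, -1.53] [-0.072, 0.274, 0.507]
th 0.00 a 0.28 [-2.06, 6.99, -1.53] [-0.075, 0.273, 0.526]
th -0.01 a 0.28 [-2.12, 7.12, -1.53] [-0.076, 0.273, 0.536]
```

Request:
drive_tool([
  [255,-0.09,0,-0.3,0,0.05,0],
  [255,-0.19,0,-0.57,0,0.1,0],
  [255,-0.32,0,-0.84,0,0.15,0],
  [255,-0.44,0,-1.11,0,0.2,0],
  [255,-0.68,0,-1.53,0,0.28,0],
  [255,-0.68,0,-1.53,0,0.28,0],
  [255,-0.65,1.09,-1.53,-0.012,0.28,0.08],
  [255,-0.7,2.17,-1.53,-0.023,0.28,0.16],
  [255,-0.84,3.25,-1.53,-0.034,0.279,0.24],
  [255,-1.07,4.32,-1.53,-0.045,0.277,0.32],
  [255,-1.07,4.32,-1.53,-0.045,0.277,0.32],
  [255,-1.07,4.32,-1.53,-0.045,0.277,0.32],
])

```text
t: 10.25
tcp_pos: [0.5365, 0.0686, 0.1141]
tool_rot: [0.578, 0.804, 0.081, -0.113]
force: [0.9, 0.6, 6.4]
finger_gap: 0.103
```

Run:
```python
from path import *
st(); s=manip.sense(); print(s["tool_rot"],s["ft_torque"])
shot("scene","pics/s7.png",crop=(225,140,128,96))
rows([(.16,.28),(.11,.28),(.06,.28),(.02,.28),(0,.28),(-.01,.28)],.21,.28)
```

```text
t 10.25 tcp [0.5365 0.0686 0.1141] q [-0.21  0.63  1.7   0.29  0.98 -0.72] F [0.9 0.6 6.4] gap 0.103
[ 0.57770542  0.80424857  0.08121663 -0.11333378] [-0.0864336  -0.27196446  0.07738811]
th 0.16 a 0.28 [0.03, 0.68, 0.01] [-0.014, 0.0, 0.048]
th 0.11 a 0.28 [0.03, 1.36, 0.01] [-0.028, 0.0, 0.096]
th 0.06 a 0.28 [-0.0, 2.04, -0.0] [-0.041, 0.0, 0.144]
th 0.02 a 0.28 [-0.05, 2.58, -0.02] [-0.052, 0.0, 0.183]
th 0.00 a 0.28 [-0.09, 2.85, -0.03] [-0.058, 0.0, 0.202]
th -0.01 a 0.28 [-0.1, 2.99, -0.03] [-0.061, 0.0, 0.211]
```

View pics/s7.png

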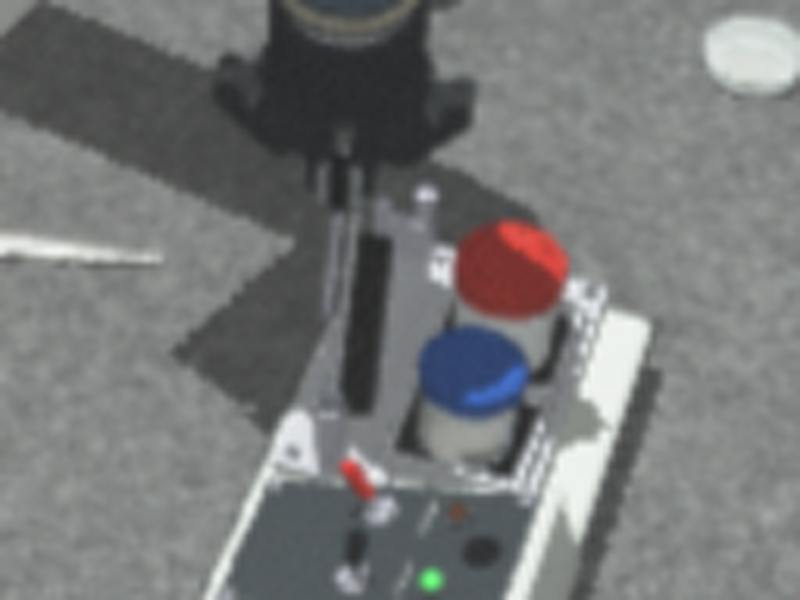

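Request:
drive_tool([
  [255,0.03,0.68,0,-0.014,0,0.048],
  [255,0.03,1.36,0,-0.028,0,0.096],
  [255,0,2.04,0,-0.041,0,0.144],
  [255,-0.05,2.58,0,-0.052,0,0.183],
  [255,-0.09,2.85,0,-0.058,0,0.202],
  [255,-0.09,2.85,0,-0.058,0,0.202],
  [255,-0.09,2.85,0,-0.058,0,0.202],
  [255,-0.09,2.85,0,-0.058,0,0.202],
])

```text
t: 11.1
tcp_pos: [0.5638, 0.0769, 0.1141]
tool_rot: [0.659, 0.739, 0.093, -0.104]
force: [1.8, 1.9, 6.3]
finger_gap: 0.097
```

Run:
```python
from path import *
st()
s=manip.sense();L=loc(p,s["tcp_pos"]);print("local",L)
rows([(0,.2),(0,.14),(0,.08),(0,.04),(0,.02),(0,0)],0,.28)
```

```text
t 11.1 tcp [0.5638 0.0769 0.1141] q [-0.2   0.64  1.67  0.33  0.95 -0.53] F [1.8 1.9 6.3] gap 0.097
local [-0.07011114  0.09318979  0.11405637]
th 0.00 a 0.20 [0.11, 0.0, 0.46] [0.0, -0.08, 0.0]
th 0.00 a 0.14 [0.17, 0.0, 0.82] [0.0, -0.14, 0.0]
th 0.00 a 0.08 [0.21, 0.0, 1.17] [0.0, -0.2, 0.0]
th 0.00 a 0.04 [0.22, 0.0, 1.41] [0.0, -0.24, 0.0]
th 0.00 a 0.02 [0.23, 0.0, 1.53] [0.0, -0.26, 0.0]
th 0.00 a 0.00 [0.23, 0.0, 1.65] [0.0, -0.28, 0.0]
```

Request:
drive_tool([
  [255,0,0.15,0,0,0,0],
  [255,0,0.15,0,0,0,0],
  [255,0.11,0.15,0.46,0,-0.08,0],
  [255,0.17,0.15,0.82,0,-0.14,0],
  [255,0.21,0.15,1.17,0,-0.2,0],
  [255,0.22,0.15,1.41,0,-0.24,0],
  [255,0.23,0.15,1.6,0,-0.27,0],
  [255,0.23,0.15,1.6,0,-0.27,0],
])

```text
t: 11.9
tcp_pos: [0.5632, 0.0836, 0.099]
tool_rot: [0.664, 0.747, 0.001, -0.004]
force: [-1.1, -1.0, 7.5]
finger_gap: 0.095
```

Run:
```python
from path import *
st()
s=manip.sense();L=loc(p,s["tcp_pos"]);print("local",L,s["ft_torque"],s["tool_rot"])
```

```text
t 11.9 tcp [0.5632 0.0836 0.099 ] q [-0.05  0.64  1.68  0.01  0.83 -0.18] F [-1.1 -1.   7.5] gap 0.095
local [-0.07000729  0.09995868  0.09904567] [-0.27201197  0.08341767  0.0254271 ] [ 0.66437713  0.7473859   0.00129213 -0.00395899]
```

Request:
drive_tool([
  [225,0,0,0,0,0,0],
  [190,0,0,0,0,0,0],
  [180,0,0,0,0,0,0],
  [180,0,0,0,0,0,0],
  [180,0,0,0,0,0,0],
  [180,0,0,-1.5,0,0,0],
  [180,0,0,-4,0,0,0],
  [180,0,0,-8,0,0,0],
  [180,-5,0,-12,0,0,0],
  [180,-10,0,-12,0,0,0],
  [180,-10,0,-12,0,0,0],
  [180,-10,0,-12,0,0,0],
])

```text
t: 13.1
tcp_pos: [0.5759, -0.0189, 0.2177]
tool_rot: [0.667, 0.745, 0.003, -0.004]
force: [0.3, 0.6, 0.1]
finger_gap: 0.295
```

Run:
```python
from path import *
st(); c=shot("wrist","pics/w8.png")
f=lambda L:np.round(proj("wrist",w(p,L),c)[0]/.64)
for th in (0,.03,.06,.1):
    h=np.array([-.06,-.0425]);x=np.array([np.cos(th),np.sin(th)]);y=np.array([-x[1],x[0]])
    for a in (0,.2): print(th,a,"latch end top",f((*(h-x*.0085+y*(.085+.092*np.cos(a))),.0875+.092*np.sin(a))),"gate end",f((*(h+y*.15),.09)))
print("nose",f((-.0805,.118,.087)),"wall",f((-.058,.118,.099)))
```

```text
t 13.1 tcp [ 0.5759 -0.0189  0.2177] q [-0.23  0.48  1.57  0.01  1.1  -0.34] F [0.3 0.6 0.1] gap 0.295
0 0 latch end top [400.  44.] gate end [415.  96.]
0 0.2 latch end top [400.  37.] gate end [415.  96.]
0.03 0 latch end top [390.  44.] gate end [407.  96.]
0.03 0.2 latch end top [390.  38.] gate end [407.  96.]
0.06 0 latch end top [381.  45.] gate end [399.  97.]
0.06 0.2 latch end top [379.  39.] gate end [399.  97.]
0.1 0 latch end top [368.  47.] gate end [389.  98.]
0.1 0.2 latch end top [366.  41.] gate end [389.  98.]
nose [379.  77.] wall [420.  72.]
```

View pics/w8.png

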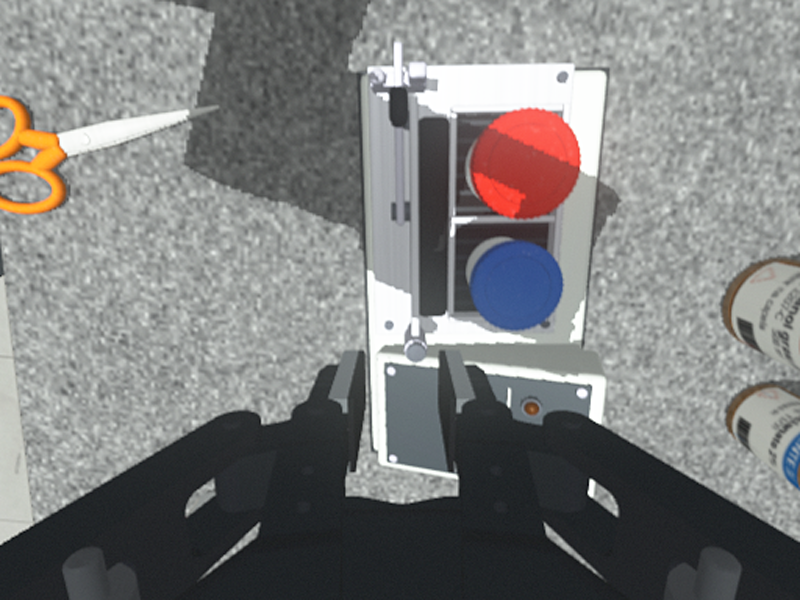

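```bash
cat > tog.py <<'E'
from fit import *
cs=manip.camera_model("scene")
def zp(x): return .0795+np.tan(.3)*(x+.0145)+.005*np.cos(.3)
def tip(q): return np.array([q[0]-.005*.2955+.0265*-.589,q[1],zp(q[0])+.0265*.808])  # centre of rounded end, off
def red(fn,x0,x1,y0,y1):
    i=cv2.imread(fn)[y0:y1,x0:x1].astype(int);m=(i[...,2]>130)&(i[...,1]<90)&(i[...,0]<90)
    v,u=np.nonzero(m);return u+x0,v+y0
E
python3 - <<'E'
from tog import *
u,v=red("pics/w2_raw.png",250,290,138,156);print("w2 red",u.min(),u.max(),v.min(),v.max(),u.mean(),v.mean())
u3,v3=red("pics/s7_raw.png",270,300,208,225);print("s7 red",u3.min(),u3.max(),v3.min(),v3.max(),u3.mean(),v3.mean())
# far ends of red = rounded end centre roughly
o=[(c2,(u.min()+3,v[u<u.min()+4].mean())),(cs,(280.7+.6,214.6+.6))]
r=least_squares(lambda q:np.concatenate([proj("wrist",tip(q),c)[0]-np.array(uv) for c,uv in o]),[-.018,-.084])
print(o[0][1],o[1][1],"pivot-foot",r.x,"res",r.fun,"tip",tip(r.x))
r2=least_squares(lambda q:proj("wrist",tip(q),c2)[0]-np.array(o[0][1]),[-.018,-.084]);print("w2 only",r2.x)
P=tip(r.x);go(w(p,(P[0]-.0045-.0145-.015,P[1],.16)),p[2])
E
```

```text
w2 red 254 269 142 150 261.11764705882354 145.61344537815125
s7 red 280 284 214 219 281.6923076923077 216.3846153846154
(np.int64(257), np.float64(146.13793103448276)) (281.3, 215.2) pivot-foot [ 0.63160293 -0.07336528] res [ -0.79242797   4.00573794   6.05688186 -58.32399079] tip [ 0.61451693 -0.07336528  0.30555174]
w2 only [ 0.63171331 -0.07215776]
go [-7.05 65.05  5.41] [-0.003 -0.011 -0.003]
```

Run:
```python
from tog import *
o=[(c2,(257,146.1)),(cs,(281.3,215.2))]
F=lambda o:least_squares(lambda q:np.concatenate([proj("wrist",w(p,tip(q)),c)[0]-np.array(uv) for c,uv in o]),[-.018,-.084])
for oo in (o,o[:1],o[1:]):
    r=F(oo);print("pivot-foot",np.round(r.x,4),"res",np.round(r.fun,1),"tip",np.round(tip(r.x),4))
q=F(o).x;P=tip(q);go(w(p,(P[0]-.0045-.0145-.015,P[1],.16)),p[2]);st()
```

```text
pivot-foot [-0.0193 -0.0843] res [ 0.2  0.2 -0.6 -1.3] tip [-0.0364 -0.0843  0.1042]
pivot-foot [-0.0195 -0.0841] res [ 0. -0.] tip [-0.0366 -0.0841  0.1041]
pivot-foot [-0.0159 -0.0895] res [0. 0.] tip [-0.033  -0.0895  0.1052]
go [-8.34 -0.04  5.61] [-0.003 -0.011 -0.003]
t 13.15 tcp [ 0.5751 -0.0172  0.217 ] q [-0.23  0.48  1.57  0.01  1.1  -0.34] F [-0.7 -0.6  0.5] gap 0.291
```

Request:
drive_tool([
  [255,-3,-0.5,0,0,0,0],
  [255,-7,-0.5,1,-0.003,-0.011,0],
  [255,-8.3,-0.5,3.5,-0.003,-0.011,0],
  [255,-8.3,-0.5,5.6,-0.003,-0.011,0],
  [255,-8.3,-0.5,5.6,-0.003,-0.011,0],
  [255,-8.3,-0.5,5.6,-0.003,-0.011,0],
  [255,-8.3,-0.5,5.6,-0.003,-0.011,0],
])

```text
t: 13.85
tcp_pos: [0.5803, -0.0983, 0.1614]
tool_rot: [0.666, 0.746, 0.0, 0.001]
force: [0.0, -0.7, -0.8]
finger_gap: 0.002
```

Run:
```python
from tog import *
st();s=manip.sense();print("local",loc(p,s["tcp_pos"]));P=np.array([-.0364,-.0843])
go(w(p,(P[0]-.0045-.0145-.012,P[1],.0995)),p[2])
shot("wrist","pics/w9.png")
```

```text
t 13.85 tcp [ 0.5803 -0.0983  0.1614] q [-0.36  0.57  1.59 -0.    0.98 -0.47] F [ 0.  -0.7 -0.8] gap 0.002
local [-0.0735184  -0.08269672  0.16136693]
go [-0.15  0.6   6.19] [0.002 0.001 0.001]
```

Request:
drive_tool([
  [255,-0.15,0,2.5,0,0,0],
  [255,-0.15,0,5,0,0,0],
  [255,-0.15,0,6.2,0,0,0],
  [255,-0.15,0,6.2,0,0,0],
  [255,-0.15,0.7,6.2,0,0,0],
  [255,-0.15,1.3,6.2,0,0,0],
  [255,-0.15,1.6,6.2,0,0,0],
  [255,-0.15,1.9,6.2,0,0,0],
  [255,-0.15,2.1,6.2,0,0,0],
  [255,-0.15,2.1,6.2,0,0,0],
])

```text
t: 14.9
tcp_pos: [0.6011, -0.0985, 0.0988]
tool_rot: [0.666, 0.746, 0.0, 0.001]
force: [-0.0, -0.3, -0.5]
finger_gap: -0.002
```

Request:
drive_tool([
  [255,0,0.2,0,0,0,0],
  [255,0,0.4,0,0,0,0],
  [255,0,0.4,0,0,0,0],
])

```text
t: 15.2
tcp_pos: [0.602, -0.0979, 0.0985]
tool_rot: [0.666, 0.746, -0.002, -0.002]
force: [-6.2, -0.3, 5.2]
finger_gap: 0.0
```

Request:
drive_tool([
  [255,0,0.2,0,0,0,0],
  [255,0,0.4,0,0,0,0],
  [255,0,0.4,0,0,0,0],
])

```text
t: 15.5
tcp_pos: [0.6032, -0.0976, 0.0988]
tool_rot: [0.666, 0.746, -0.004, -0.004]
force: [-12.2, -2.3, 11.2]
finger_gap: -0.001
```

Request:
drive_tool([
  [255,0,-0.8,0,0,0,0],
  [255,0,-1.4,0,0,0,0],
  [255,0,-1.4,0.9,0,0,0],
  [255,0,-1.4,0.9,0,0,0],
  [255,0,-0.9,0.9,0,0,0],
  [255,0,-0.5,0.9,0,0,0],
  [255,0,-0.3,0.9,0,0,0],
  [255,0,-0.3,0.9,0,0,0],
])

```text
t: 16.3
tcp_pos: [0.6013, -0.0982, 0.0898]
tool_rot: [0.665, 0.746, -0.004, -0.004]
force: [-12.3, -3.3, 10.0]
finger_gap: 0.001
```

Request:
drive_tool([
  [255,0,0.2,0,0,0,0],
  [255,0,0.4,0,0,0,0],
  [255,0,0.4,0,0,0,0],
])

```text
t: 16.6
tcp_pos: [0.6114, -0.0977, 0.0898]
tool_rot: [0.666, 0.746, 0.001, 0.002]
force: [0.2, 0.3, 0.1]
finger_gap: -0.001
```

Request:
drive_tool([
  [255,0,-1,0,0,0,0],
  [255,0,-3,0,0,0,0],
  [255,0,-3,-3,0,0,0],
  [255,0,-3,-8,0,0,0],
  [255,-3,-4,-12,0,0,0],
  [255,-7,-6,-14,0,0,0],
  [255,-10,-7,-14,0,0,0],
  [255,-10,-7,-14,0,0,0],
  [255,-10,-7,-14,0,0,0],
])

```text
t: 17.5
tcp_pos: [0.5507, -0.2049, 0.2294]
tool_rot: [0.667, 0.745, 0.0, 0.0]
force: [-0.3, 1.3, 0.5]
finger_gap: 0.005
```

Run:
```python
from tog import *
st(); 
for n in ("wrist","scene"):
    shot(n,f"pics/{n}10.png"); c=manip.camera_model(n); q=np.array([-.0193,-.0843]); piv=np.array([q[0]-.0015,q[1],zp(q[0])])
    H=cv2.cvtColor(cv2.imread(f"pics/{n}10_raw.png"),cv2.COLOR_BGR2HSV)
    for nm,l in (("off",.63),("on",-.03)):
        e=piv+.024*np.array([-np.sin(l),0,np.cos(l)]); uv=proj(n,w(p,e),c)[0]; print(n,nm,np.round(uv,1), "red px near", end=" ")
        x,y=np.round(uv).astype(int)
        B=H[max(0,y-3):y+4,max(0,x-3):x+4]; print(int((((B[...,0]<8)|(B[...,0]>172))&(B[...,1]>150)&(B[...,2]>60)).sum()) if B.size else None)
        m=piv+np.array([0,-.044,0])+.028*np.array([-np.sin(l),0,np.cos(l)]);uv=proj(n,w(p,m),c)[0];x,y=np.round(uv).astype(int);B=H[max(0,y-1):y+2,max(0,x-1):x+2];print("   mains",'front' if l>0 else 'back',np.round(uv),"V",B[...,2].mean() if B.size else None)
    for nm,L in (("red lid",(0,.0697,.115)),("blue lid",(0,.0015,.108))):
        uv=proj(n,w(p,L),c)[0];x,y=np.round(uv).astype(int);print(n,nm,np.round(uv),H[y,x].tolist() if 0<=x<512 and 0<=y<384 else None)
```

```text
t 17.5 tcp [ 0.5507 -0.2049  0.2294] q [-0.55  0.48  1.53  0.    1.13 -0.66] F [-0.3  1.3  0.5] gap 0.005
wrist off [347.2  72.8] red px near 0
   mains front [342. 125.] V 70.11111111111111
wrist on [366.1  72.1] red px near 40
   mains back [363. 125.] V 45.0
wrist red lid [ 422. -169.] None
wrist blue lid [404. -47.] None
scene off [281.1 214.5] red px near 0
   mains front [276. 224.] V 72.44444444444444
scene on [286.1 214.8] red px near 3
   mains back [282. 225.] V 51.44444444444444
scene red lid [307. 180.] [2, 174, 226]
scene blue lid [301. 197.] [110, 167, 205]
```

Run:
```python
from h import *
a=cv2.imread("pics/scene_raw.png",0).astype(int);b=cv2.imread("pics/scene10_raw.png",0).astype(int)
for n,(x,y) in dict(beaker=(335,427),dropper=(254,445),white_a=(454,203),orange=(283,495)).items():
    x,y=int(x*.64),int(y*.64);print(n,np.abs(a-b)[y-16:y+16,x-12:x+12].mean().round(1))
manip.sign_off(); st()
```

```text
beaker 3.8
dropper 16.3
white_a 0.9
orange 1.6
the job is handed in; nothing more can be done
the job is handed in; nothing more can be done
```

The job is handed in at about 17.5 s of the 58 s allowed. I set the red jar down in the empty bay and released it. I then lifted the latch bar over the striker while swinging the gate shut, dropped it into the catch, and flipped the red toggle only after that. The sign-off gave no verdict.

**What the last checks showed:**
- **Red jar:** after release its lid measured about 1 to 2 mm from the bay middle. A red lid is still at that spot in the final picture.
- **Blue jar:** its lid is still where it belongs in the final picture.
- **Gate and latch:** the picture taken after release showed the latch bar between the striker nose and the back wall, with the gate near 0.005 rad. How far the bar had dropped I judged from the tool being back at its original grip height, because that view barely shows it. I did not look at the latch again after the toggle push.
- **Red toggle:** the first push, with the fingers too high, pressed at about 12 N without throwing it. I lowered the fingers 9 mm and pushed again, and the force fell to zero. Image checks from two cameras show the red tip at the far side and none at the near side.
- **Black toggle:** a dark spot shows at its back (on) position in both cameras and not at the front.

**Bystanders:** I compared the first and last pictures from the scene camera.
- **White jar and beaker:** these areas are essentially unchanged.
- **Dropper bottle:** this area differs noticeably (mean grey difference 16). The arm's shadow lay beside it at the start, so that is probably the cause, but I had no views left and handed in without confirming it. I felt no unexpected force near it.

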